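Load three vials and hold the mixer's dial at the third click

TASK

Fill the bench mixer up to exactly three vials in total, each standing in a seat of its own (one is in already and stays; leave the vial that is left over standing on the worktop). Then press the lever of the mixer's spring-return dial down past the first two clicks to the third, not as far as the fourth, and finish while holding it there: it springs back if let go. Do not knock over or push about the other things on the bench.

Things in the scene. Friction and masses are not known exactly. Their poses are not given: they have to be found in the camera images.
- mixer: Fixed bench mixer. Origin on the worktop under the row of seats; x to its back, y to its left along the row, z up. Metal block 62 mm in x (centred), y -101 to +65 mm, top at z = 35 mm, with four round seats 28 mm wide, 10 mm deep. White dial tower at y 70 to 130 mm, 130 mm tall. Seat vials held by the cap, fingers in front and behind (closing along mixer x), to clear block and neighbours.
- seat_0 (a point): Centre of the floor of seat 0 of the mixer (0 is the rightmost, 3 is next to the dial tower); a seated vial's centre is 24 mm above it
- seat_1 (a point): Centre of the floor of seat 1 of the mixer (0 is the rightmost, 3 is next to the dial tower); a seated vial's centre is 24 mm above it
- seat_2 (a point): Centre of the floor of seat 2 of the mixer (0 is the rightmost, 3 is next to the dial tower); a seated vial's centre is 24 mm above it
- seat_3 (a point): Centre of the floor of seat 3 of the mixer (0 is the rightmost, 3 is next to the dial tower); a seated vial's centre is 24 mm above it
- dial_axis (a point): Point on the dial's level axis (along the mixer's x) at the front of the tower, 80 mm above the worktop, in the middle of the lever's width; axes as the mixer's
- dial_pad (a point): Middle of the top face of the ribbed black press pad on the dial's lever, 72 mm from the axis along the lever and 5 mm above its centre line; moves with it. Pad 34 mm along the lever, 26 mm wide, 10 mm thick. At rest the lever points to mixer +y, 0.6 rad upwards. Press it down from above with shut fingers: 4 to 8 N all the way; returns when let go. Free space beside and below.
- speed_dial (a joint): Dial angle, rad: 0 at rest, grows as the lever goes down; the lever points (0.6 - angle) above level. Clicks 1 to 4 at 0.3, 0.6, 0.9, 1.2 (level at the second, 0.3 rad below level at the third), humps half-way between, end stop 1.25. A plate behind the lever has a raised tick for rest and for each click; those for rest and the third are longer.
- vial_a_center (a point): Vial standing on the worktop at the start (a); this point is the centre of the vial, 24 mm above its foot, z up. Screw vial with white cap, 48 mm tall, 22 mm body diameter, cap 21 mm across and 12 mm high (the top 12 mm), 12 to 24 g
- vial_b_center (a point): Vial standing on the worktop at the start (b); this point is the centre of the vial, 24 mm above its foot, z up. Screw vial with white cap, 48 mm tall, 22 mm body diameter, cap 21 mm across and 12 mm high (the top 12 mm), 12 to 24 g
- vial_c_center (a point): Vial standing on the worktop at the start (c); this point is the centre of the vial, 24 mm above its foot, z up. Screw vial with white cap, 48 mm tall, 22 mm body diameter, cap 21 mm across and 12 mm high (the top 12 mm), 12 to 24 g
- vial_d_center (a point): Vial that stands in one of the mixer's seats at the start; this point is the centre of the vial, 24 mm above its foot, z up. Screw vial with white cap, 48 mm tall, 22 mm body diameter, cap 21 mm across and 12 mm high (the top 12 mm), 12 to 24 g
- stopper: Bystander: red-brown rubber stopper, 26 mm across and tall, origin under its centre
- spare_cap: Bystander: loose white screw cap, 30 mm across, 13 mm tall, origin under its centre
- pen: Bystander: marker pen 117 mm long lying on the worktop, origin under its middle
- tweezers: Bystander: steel forceps 122 mm long lying on the worktop, origin under their middle
- tape: Bystander: roll of tape lying flat, 68 mm across, 19 mm tall, origin under its centre
Mind the look-alikes: they are no part of the job. Leave any brown or red look-alike of the part that bears vial_c_center alone.

How it is judged (in metres and radians):
On the way, in this order (a step that is already met when the one before it is completed fails the run):
1. exactly three vials stand in the seats, let go, the fourth on the worktop, the dial still at rest (((height (world z) of vial_a_center between 0.018 and 0.03 m and angle between each of vial_a_center, vial_b_center, vial_c_center, vial_d_center's own z axis and vertical below 0.15 rad and x of vial_b_center in the frame of mixer between -0.008 and 0.008 m and y of vial_b_center in the frame of mixer between -0.09 and 0.054 m and z of vial_b_center in the frame of mixer between 0.044 and 0.053 m and x of vial_c_center in the frame of mixer between -0.008 and 0.008 m and y of vial_c_center in the frame of mixer between -0.09 and 0.054 m and z of vial_c_center in the frame of mixer between 0.044 and 0.053 m and x of vial_d_center in the frame of mixer between -0.008 and 0.008 m and y of vial_d_center in the frame of mixer between -0.09 and 0.054 m and z of vial_d_center in the frame of mixer between 0.044 and 0.053 m) or (x of vial_a_center in the frame of mixer between -0.008 and 0.008 m and y of vial_a_center in the frame of mixer between -0.09 and 0.054 m and z of vial_a_center in the frame of mixer between 0.044 and 0.053 m and angle between each of vial_a_center, vial_b_center, vial_c_center, vial_d_center's own z axis and vertical below 0.15 rad and height (world z) of vial_b_center between 0.018 and 0.03 m and x of vial_c_center in the frame of mixer between -0.008 and 0.008 m and y of vial_c_center in the frame of mixer between -0.09 and 0.054 m and z of vial_c_center in the frame of mixer between 0.044 and 0.053 m and x of vial_d_center in the frame of mixer between -0.008 and 0.008 m and y of vial_d_center in the frame of mixer between -0.09 and 0.054 m and z of vial_d_center in the frame of mixer between 0.044 and 0.053 m) or (x of vial_a_center in the frame of mixer between -0.008 and 0.008 m and y of vial_a_center in the frame of mixer between -0.09 and 0.054 m and z of vial_a_center in the frame of mixer between 0.044 and 0.053 m and angle between each of vial_a_center, vial_b_center, vial_c_center, vial_d_center's own z axis and vertical below 0.15 rad and x of vial_b_center in the frame of mixer between -0.008 and 0.008 m and y of vial_b_center in the frame of mixer between -0.09 and 0.054 m and z of vial_b_center in the frame of mixer between 0.044 and 0.053 m and height (world z) of vial_c_center between 0.018 and 0.03 m and x of vial_d_center in the frame of mixer between -0.008 and 0.008 m and y of vial_d_center in the frame of mixer between -0.09 and 0.054 m and z of vial_d_center in the frame of mixer between 0.044 and 0.053 m)) and contact force between the fingers and vial_a below 0.1 N and contact force between the fingers and vial_b below 0.1 N and contact force between the fingers and vial_c below 0.1 N and contact force between the fingers and vial_d below 0.1 N and value of joint speed_dial below 0.1 rad), for 0.2 s.
2. the dial is at the third click (value of joint speed_dial between 0.78 and 1.04 rad), for 0.5 s.
At the end, for the whole second after the job is handed in: Exactly three vials, among them the one that was in already, stand upright (within 0.15 rad) in the mixer's seats, on the seat floor within 5 mm, and the fourth upright on the worktop; the dial rests at the third click (0.78 to 1.04 rad), held there by the robot with at least 1 N (all of step 2 and ((height (world z) of vial_a_center between 0.018 and 0.03 m and angle between each of vial_a_center, vial_b_center, vial_c_center, vial_d_center's own z axis and vertical below 0.15 rad and x of vial_b_center in the frame of mixer between -0.008 and 0.008 m and y of vial_b_center in the frame of mixer between -0.09 and 0.054 m and z of vial_b_center in the frame of mixer between 0.044 and 0.053 m and x of vial_c_center in the frame of mixer between -0.008 and 0.008 m and y of vial_c_center in the frame of mixer between -0.09 and 0.054 m and z of vial_c_center in the frame of mixer between 0.044 and 0.053 m and x of vial_d_center in the frame of mixer between -0.008 and 0.008 m and y of vial_d_center in the frame of mixer between -0.09 and 0.054 m and z of vial_d_center in the frame of mixer between 0.044 and 0.053 m) or (x of vial_a_center in the frame of mixer between -0.008 and 0.008 m and y of vial_a_center in the frame of mixer between -0.09 and 0.054 m and z of vial_a_center in the frame of mixer between 0.044 and 0.053 m and angle between each of vial_a_center, vial_b_center, vial_c_center, vial_d_center's own z axis and vertical below 0.15 rad and height (world z) of vial_b_center between 0.018 and 0.03 m and x of vial_c_center in the frame of mixer between -0.008 and 0.008 m and y of vial_c_center in the frame of mixer between -0.09 and 0.054 m and z of vial_c_center in the frame of mixer between 0.044 and 0.053 m and x of vial_d_center in the frame of mixer between -0.008 and 0.008 m and y of vial_d_center in the frame of mixer between -0.09 and 0.054 m and z of vial_d_center in the frame of mixer between 0.044 and 0.053 m) or (x of vial_a_center in the frame of mixer between -0.008 and 0.008 m and y of vial_a_center in the frame of mixer between -0.09 and 0.054 m and z of vial_a_center in the frame of mixer between 0.044 and 0.053 m and angle between each of vial_a_center, vial_b_center, vial_c_center, vial_d_center's own z axis and vertical below 0.15 rad and x of vial_b_center in the frame of mixer between -0.008 and 0.008 m and y of vial_b_center in the frame of mixer between -0.09 and 0.054 m and z of vial_b_center in the frame of mixer between 0.044 and 0.053 m and height (world z) of vial_c_center between 0.018 and 0.03 m and x of vial_d_center in the frame of mixer between -0.008 and 0.008 m and y of vial_d_center in the frame of mixer between -0.09 and 0.054 m and z of vial_d_center in the frame of mixer between 0.044 and 0.053 m)) and contact force between any of the fingers, the arm and speed_dial above 1 N and velocity of joint speed_dial between -0.1 and 0.1 rad/s and contact force between the fingers and vial_a below 0.1 N and contact force between the fingers and vial_b below 0.1 N and contact force between the fingers and vial_c below 0.1 N and contact force between the fingers and vial_d below 0.1 N); the arm keeps its last pose, push and grip.
It fails at once if the dial went on towards the fourth click (value of joint speed_dial above 1.1 rad).
It fails at once if the stopper, cap, marker, forceps or tape roll was pushed about (over 25 mm) (distance of any of stopper, spare_cap, pen, tweezers, tape from where it was at the start of the episode above 0.025 m).
It also fails if it takes over 61 s, if anything falls off the work surface, if the arm or the gripper's body presses on something with over 40 N, if the wrist force passes 120 N, or if a joint passes its speed limit or range.

ROBOT

A 6-joint arm with a two-finger parallel gripper is mounted at the origin on a cart in front of the work surface, level with it; the furniture and walls round the work are solid. World frame = base frame: x ahead of the robot, y to its left, z up, the work surface at z = 0. Lengths are in m, angles in degrees, forces in N, time in s.
With the tool pointing down it reaches from about 0.4 to 0.825 m from the base axis. Payload 7 kg.
Tool frame: the origin (TCP) lies at the very end of the fingers, on their centre line; the grasp point (between the pads) lies 19 mm behind it; x points along the fingers, y is the direction in which the jaws open and shut, and the axes are right-handed (so a half turn about x gives the same grasp; the last joint's range is limited). The gripper opens to 88 mm and grips with 3 to 60 N. Pads are 19 mm wide; open, the fingers measure 130 mm over their backs; the gripper's body (78 mm by 193 mm) begins 47 mm behind the grasp point.
Start: joints at [-49.784, 20.546, 0.682, 0, -70.136, -16.507], TCP at [0.271, -0.618, 0.227] pointing down, gripper open.
Joint ranges: [-176.03, 176.03], [-82.01, 121.73], [-58.28, 71.71], [-173.87, 95.51], [-174.79, -0.11], [-173.66, 173.66]. Speed limits (degrees/s): [136.94, 136.94, 172.46, 180, 180, 180].

INTERFACE

Orientations are given as [roll, pitch, yaw] about the fixed x, y, z axes, in that order (R = Rz(yaw) Ry(pitch) Rx(roll)).
In Python, from plant import * gives the robot as it stands. The module is installed in compiled form; this text tells all that it offers.
- The arm moves only by the shell command python3 -m creep 'ROWS' [FORCE]. ROWS is a JSON object of lists of equal length, an entry for each row: "jaw": the closure, from -1 (fully open) to 1 (shut); "translation": the shift along the tool's x, y, z in m, a list of three; "roll": the turn about the tool's x in rad. A call has exactly 10 rows; each row shifts and turns the commanded pose from where the row before left it, along the tool's axes as they then stand; what a row does not reach is not made up. A row lasts 1/10 s, in which the tool goes at most 50 mm and 8.59 degrees, less where a joint would pass 70% of its speed; a pose out of reach is approached as far as the arm can. A call with a gripper value outside its range is refused whole. The fingers move at their own pace and stop on an object; FORCE is the grip in N (left out, the last holds). Time passes only in rows, so rows that do not move let the fingers close, or fill a call up. It gives the time, the measured TCP pose, the force and the opening at its end, in the units of the state.
- get_state(): the state, without advancing time (a new reading comes with each control period).
- capture(name): name is "scene" or "top"; returns a dict with "image" (480x640x3 uint8, red, green, blue), "fovy" (degrees; the focal length in pixels is half the picture's height over the tangent of half this angle, whatever the lens; pixels are square), "cx", "cy" (the principal point, pixels), "pose" (4x4, takes a point from camera to world coordinates). Camera axes: x right, y up, looking along -z (the intrinsics and any distortion apply to the point x, -y, -z); pixel columns grow to the right and rows downward; lengths in m; the calibration is good to about 2 mm. A picture is of the moment at which its call begins. There is no depth.
- close_job(): hands the job in, once; it reports no verdict.
The state is a dict: "time_s": time; "joints": joint angles; "qd": joint speeds; "joint_torque": joint torques, N m; "tcp_pos": TCP position; "eef_rot": TCP orientation; "contact_force": force on the tool from outside, world axes, zero at the start; "moment": the same for the moment, N m; "gripper_width": finger opening in m.
Only numpy, scipy, OpenCV 4.12 (cv2) and the standard library are available. Lean on these libraries where they do the work, as an engineer would, in place of code of your own. Each camera call takes 0.05 s, during which the arm holds its last target.

## Working session

There is one attempt and no reset: what is moved stays moved. The work goes in short steps, Python scripts to look and compute and a shell command to move; the robot and the scene stay as the last step left them, time stands still between calls to the robot, and variables do not carry over. Pictures are saved under pics/ and viewed, and the job is handed in when it is done.

```bash
mkdir -p pics; python3 - <<'E'
from plant import *
import cv2
s=get_state(); print({k:(v if not hasattr(v,'round') else v) for k,v in s.items()})
for n in("scene","top"):
    c=capture(n); cv2.imwrite(f"pics/{n}0.png",c["image"][:,:,::-1]); print(n,{k:v for k,v in c.items() if k!="image"})
E
```

```text
{'time_s': 0.0, 'joints': array([-4.97830580e+01,  2.05904367e+01,  6.31635974e-01, -1.95962633e-02,
       -7.01352471e+01, -1.65066592e+01]), 'qd': array([-0.03745372,  0.03003211, -0.0431634 ,  0.05460356, -0.08305519,
        0.02623436]), 'joint_torque': array([ 1.86240213e-03, -5.82711303e+01,  2.93054670e+01,  6.99728921e+00,
        6.53704628e-03, -1.62275228e-04]), 'tcp_pos': array([ 0.27118816, -0.61757665,  0.22561936]), 'eef_rot': array([ 95.42565315,  89.90416437, 119.129262  ]), 'contact_force': array([0.39922884, 0.56305251, 0.6100254 ]), 'moment': array([0.00223681, 0.00022914, 0.00132812]), 'gripper_width': 0.08761180712763667}
scene {'fovy': 42.12773147032855, 'cx': 326.783475447919, 'cy': 239.8804260804828, 'pose': array([[-6.43060717e-01,  4.45110734e-01, -6.23176820e-01,
        -2.40161986e-01],
       [-7.65815115e-01, -3.73389751e-01,  5.23552580e-01,
         6.30051270e-01],
       [ 3.51035273e-04,  8.13914325e-01,  5.80984809e-01,
         8.32106828e-01],
       [ 0.00000000e+00,  0.00000000e+00,  0.00000000e+00,
         1.00000000e+00]])}
top {'fovy': 54.584228082330824, 'cx': 312.93088430075585, 'cy': 247.45016953733355, 'pose': array([[ 0.01389861,  0.99737972, -0.07099658,  0.45755996],
       [-0.99985024,  0.01313055, -0.01127353, -0.05079908],
       [-0.01031176,  0.07114264,  0.99741285,  1.32636443],
       [ 0.        ,  0.        ,  0.        ,  1.        ]])}
```

View pics/scene0.png

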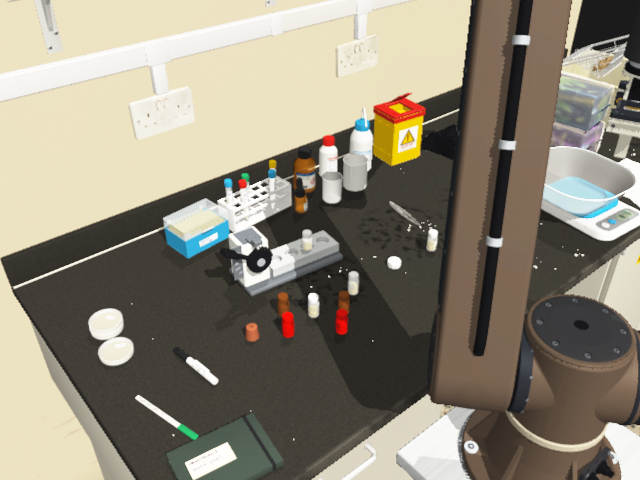

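View pics/top0.png

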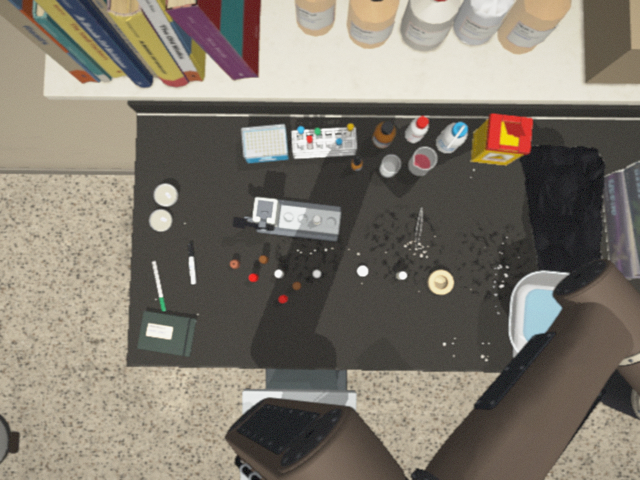

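```bash
python3 - <<'E'
import cv2
t=cv2.imread("pics/top0.png"); 
cv2.imwrite("pics/topc.png",cv2.resize(t[180:320,220:460],None,fx=3.3,fy=3.3,interpolation=cv2.INTER_CUBIC))
s=cv2.imread("pics/scene0.png")
cv2.imwrite("pics/scenec.png",cv2.resize(s[190:360,220:460],None,fx=3.3,fy=3.3,interpolation=cv2.INTER_CUBIC))
E
```

```text
(no output)
```

View pics/topc.png

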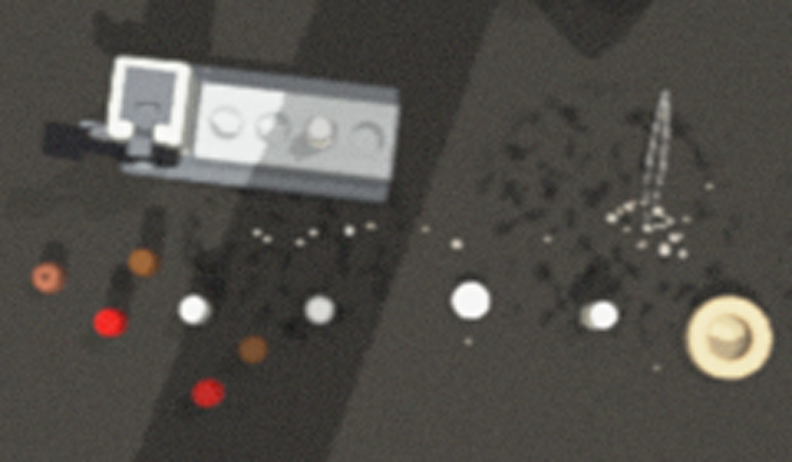

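View pics/scenec.png

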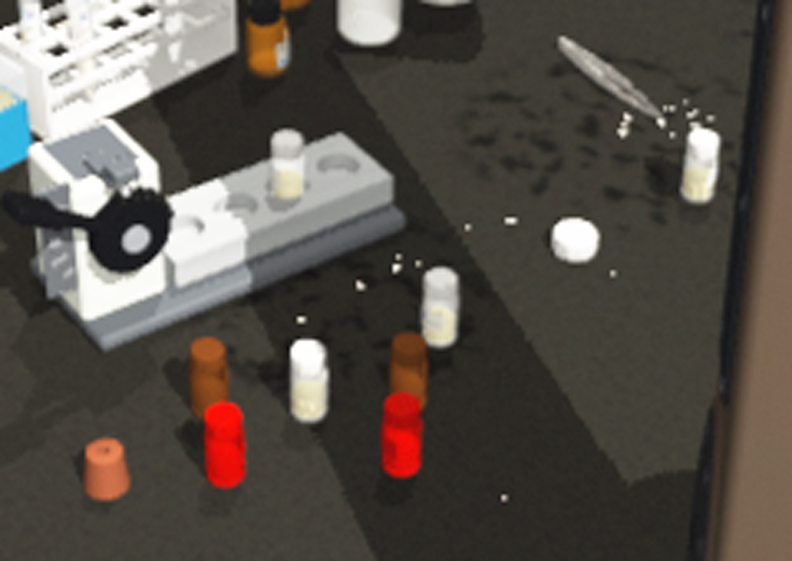

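```bash
cat > h.py <<'E'
import numpy as np, cv2
CAL={}
def setup():
    CAL['scene']=dict(fovy=42.12773147032855,cx=326.783475447919,cy=239.8804260804828,pose=np.array([[-6.43060717e-01,4.45110734e-01,-6.23176820e-01,-2.40161986e-01],[-7.65815115e-01,-3.73389751e-01,5.23552580e-01,6.30051270e-01],[3.51035273e-04,8.13914325e-01,5.80984809e-01,8.32106828e-01],[0,0,0,1]]))
    CAL['top']=dict(fovy=54.584228082330824,cx=312.93088430075585,cy=247.45016953733355,pose=np.array([[0.01389861,0.99737972,-0.07099658,0.45755996],[-0.99985024,0.01313055,-0.01127353,-0.05079908],[-0.01031176,0.07114264,0.99741285,1.32636443],[0,0,0,1]]))
setup()
def proj(n,P):
    c=CAL[n];P=np.atleast_2d(P);R=c['pose'][:3,:3];t=c['pose'][:3,3]
    q=(P-t)@R; f=240/np.tan(np.radians(c['fovy']/2))
    return np.c_[c['cx']+f*q[:,0]/-q[:,2], c['cy']-f*q[:,1]/-q[:,2]]
def ray(n,uv,z):
    c=CAL[n];R=c['pose'][:3,:3];t=c['pose'][:3,3];f=240/np.tan(np.radians(c['fovy']/2))
    uv=np.atleast_2d(uv); d=np.c_[(uv[:,0]-c['cx'])/f,-(uv[:,1]-c['cy'])/f,-np.ones(len(uv))]@R.T
    return t+d*((z-t[2])/d[:,2])[:,None]
E
python3 - <<'E'
from h import *
k=3.3
def tc(x,y): return (220+(x+.5)/k-.5,180+(y+.5)/k-.5)
def sc(x,y): return (220+(x+.5)/k-.5,190+(y+.5)/k-.5)
print("vials top/scene, cap top centre z=.048")
for a,b in [((193,309),(309,348)),((320,310),(441,276)),((601,315),(704,137)),]:
    print(ray('top',tc(*a),.048)[0].round(4),ray('scene',sc(*b),.048)[0].round(4))
print('looks'); 
for a in [(143,262),(110,322),(252,349),(208,393)]: print(ray('top',tc(*a),.048)[0].round(4))
print('stop,cap',ray('top',tc(47,277),.026)[0],ray('top',tc(470,300),.013)[0],'tape',ray('top',tc(728,338),.019)[0])
print('seat rims'); 
for a,b in [((365,138),(338,163)),((272,128),(238,207)),((227,123),(186,228))]: print(ray('top',tc(*a),.035)[0].round(4),ray('scene',sc(*b),.035)[0].round(4))
print('vd',ray('top',tc(320,128),.073)[0],ray('scene',sc(288,139),.073)[0])
t=cv2.imread("pics/top0.png"); s=cv2.imread("pics/scene0.png")
cv2.imwrite("pics/tm.png",cv2.resize(t[188:248,230:345],None,fx=6.9,fy=6.9,interpolation=cv2.INTER_CUBIC))
cv2.imwrite("pics/sm.png",cv2.resize(s[220:300,215:350],None,fx=5.9,fy=5.9,interpolation=cv2.INTER_CUBIC))
E
```

```text
vials top/scene, cap top centre z=.048
[0.4762 0.0582 0.048 ] [0.4774 0.0611 0.048 ]
[ 0.4768 -0.0475  0.048 ] [ 0.4779 -0.043   0.048 ]
[ 0.4758 -0.2807  0.048 ] [ 0.4755 -0.2776  0.048 ]
looks
[0.5147 0.1007 0.048 ]
[0.4644 0.1271 0.048 ]
[0.4437 0.0086 0.048 ]
[0.4068 0.0444 0.048 ]
stop,cap [0.5018887 0.1846303 0.026    ] [ 0.48758957 -0.17533757  0.013     ] tape [ 0.45828324 -0.39325976  0.019     ]
seat rims
[ 0.6229 -0.0836  0.035 ] [ 0.6239 -0.0823  0.035 ]
[ 0.6304 -0.0047  0.035 ] [ 0.6277 -0.0012  0.035 ]
[0.6342 0.0335 0.035 ] [0.6312 0.038  0.035 ]
vd [ 0.62581692 -0.04554863  0.073     ] [ 0.62415384 -0.04068721  0.073     ]
```

View pics/tm.png

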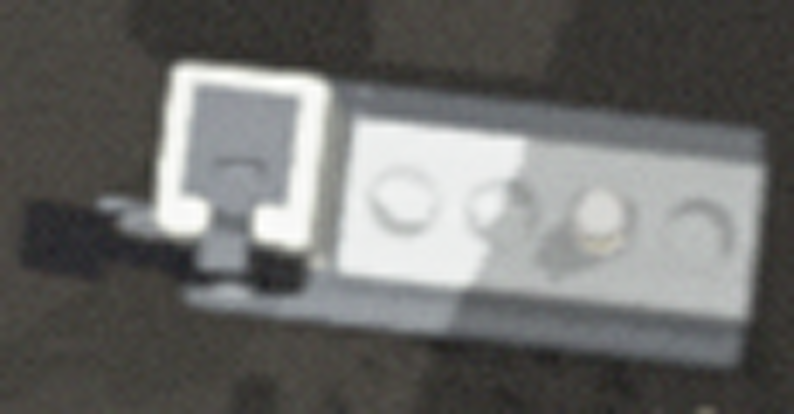

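View pics/sm.png

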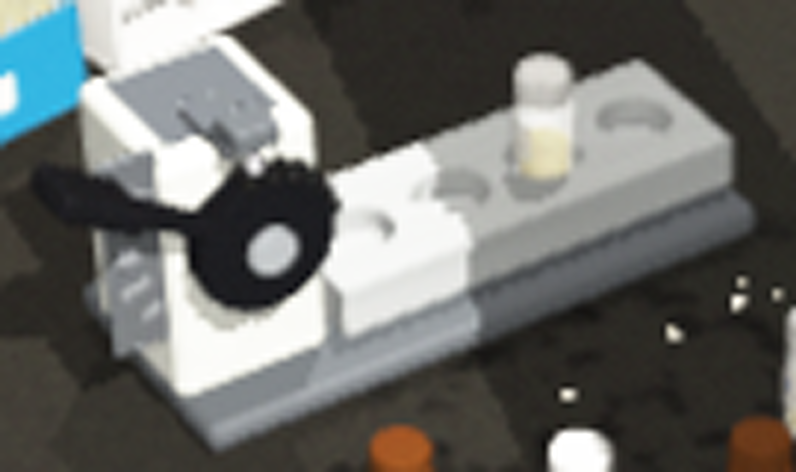

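```bash
cat > fit.py <<'E'
from h import *
from scipy.optimize import least_squares
def tm(x,y): return (230+(x+.5)/6.9-.5,188+(y+.5)/6.9-.5)
def sm(x,y): return (215+(x+.5)/5.9-.5,220+(y+.5)/5.9-.5)
T=[(tm(356,118),(31,65,35)),(tm(765,165),(31,-101,35)),(tm(748,320),(-31,-101,35)),(tm(340,275),(-31,65,35)),
 (tm(697,236),(0,-78,35)),(tm(503,212),(0,2,35)),(tm(404,200),(0,42,35))]
S=[(sm(640,60),(31,-101,35)),(sm(733,140),(-31,-101,35)),(sm(345,293),(-31,65,35)),
 (sm(634,118),(0,-78,35)),(sm(455,190),(0,2,35)),(sm(362,226),(0,42,35))]
def w(p,P):
    c,s=np.cos(p[2]),np.sin(p[2]);P=np.array(P,float)/1000
    return np.c_[p[0]+c*P[:,0]-s*P[:,1],p[1]+s*P[:,0]+c*P[:,1],P[:,2]]
def res(p,n,L): return (proj(n,w(p,[l[1] for l in L]))-np.array([l[0] for l in L])).ravel()
if __name__=="__main__":
    for nm,f in [('top',lambda p:res(p,'top',T)),('scene',lambda p:res(p,'scene',S))]:
        r=least_squares(f,[.63,0,-.08]); print(nm,r.x[:2].round(4),np.degrees(r.x[2]).round(2),r.fun.round(1))
    from plant import get_state
    from scipy.spatial.transform import Rotation as R
    s=get_state(); print(R.from_euler('xyz',s['eef_rot'],degrees=True).as_matrix().round(3))
    def tc(x,y): return (220+(x+.5)/3.3-.5,180+(y+.5)/3.3-.5)
    for z in(.03,.1): print('rack front',ray('top',[(292,158),(356,158),(356,172)],z).round(3).tolist())
E
python3 fit.py
```

```text
top [ 0.6302 -0.0076] -5.81 [ 0.2  0.3 -0.2  0.2 -0.2 -0.3 -0.1 -0.6  0.3 -0.1 -0.1  0.2  0.1  0.3]
scene [ 0.6298 -0.004 ] -5.79 [ 0.1 -0.1  0.2 -0.4  0.2  0.2  0.4  0.  -0.3 -0.  -0.6  0.2]
[[-0.001 -0.402  0.916]
 [ 0.001  0.916  0.402]
 [-1.     0.001 -0.   ]]
rack front [[0.803, 0.027, 0.03], [0.805, -0.155, 0.03], [0.765, -0.155, 0.03]]
rack front [[0.785, 0.023, 0.1], [0.786, -0.149, 0.1], [0.748, -0.149, 0.1]]
```

```bash
python3 -m creep '{"jaw":[-1,-1,-1,-0.2,-0.2,-0.2,-0.2,-0.2,-0.2,-0.2],"translation":[[0,0,0.04],[0,0,0.045],[0,0,0.045],[0,0,0.045],[0,0,0.045],[0,0,0.045],[0,0,0.045],[0,0,0.045],[0,0,0],[0,0,0]],"roll":[-0.132,-0.132,-0.132,-0.132,-0.132,-0.132,-0.132,-0.132,0,0]}' 20
cat > st.py <<'E'
from h import *
from plant import *
from scipy.spatial.transform import Rotation as R
import sys
s=get_state(); M=R.from_euler('xyz',s['eef_rot'],degrees=True).as_matrix()
print('t',round(s['time_s'],2),'tcp',s['tcp_pos'].round(4),'yawY',np.degrees(np.arctan2(M[1,1],M[0,1])).round(2),'xax',M[:,0].round(3),'F',s['contact_force'].round(1),'w',round(s['gripper_width'],4),'j',s['joints'].round(1))
if len(sys.argv)>3:
    g=np.array([float(v) for v in sys.argv[1:4]]); print('delta tool',((g-s['tcp_pos'])@M).round(4))
E
python3 st.py .4757 -.279 .12
```

```text
time_s: 1.1
tcp_pos: [0.4874, -0.3549, 0.2266]
eef_rot: [69.0, 90.0, 153.4]
contact_force: [-0.2, -0.6, 0.7]
gripper_width: 0.0529
t 1.1 tcp [ 0.4874 -0.3549  0.2266] yawY 174.32 xax [-0.  0. -1.] F [-0.2 -0.6  0.7] w 0.0529 j [-17.5  13.8  -8.8  -0.  -67.4  11.8]
delta tool [0.1066 0.0191 0.0743]
```

```bash
python3 -m creep '{"jaw":[-0.2,-0.2,-0.2,-0.2,-0.2,-0.2,-0.2,-0.2,-0.2,-0.2],"translation":[[0.02,0.005,0.02],[0.03,0.005,0.02],[0.03,0.005,0.02],[0.03,0.004,0.0143],[0.02,0,0],[0.016,0,0],[0,0,0],[0,0,0],[0,0,0],[0,0,0]],"roll":[0,0,0,0,0,0,0,0,0,0]}'
python3 st.py .4757 -.279 .023
python3 - <<'E'
from h import *
from plant import *
for n in("scene","top"):
    c=capture(n); CAL[n].update({k:c[k] for k in('fovy','cx','cy','pose')}); im=c["image"][:,:,::-1]
    cv2.imwrite(f"pics/{n}1.png",im); s=get_state()
    u=proj(n,np.vstack([s['tcp_pos'],[.4757,-.279,.048]])); print(n,u.round(1))
    x,y=int(u[1,0]),int(u[1,1]); x0,y0=x-40,y-40
    im=np.ascontiguousarray(cv2.resize(im[y0:y0+70,x0:x0+80],None,fx=8,fy=8,interpolation=cv2.INTER_CUBIC))
    for p,col in zip(u,((0,255,0),(255,0,255))): cv2.circle(im,tuple(((p-[x0,y0]+.5)*8).astype(int)),3,col,-1)
    cv2.imwrite(f"pics/{n}1c.png",im)
E
```

```text
time_s: 2.1
tcp_pos: [0.4761, -0.2807, 0.0815]
eef_rot: [-97.8, 89.9, -13.6]
contact_force: [0.1, 0.5, -0.3]
gripper_width: 0.0524
t 2.1 tcp [ 0.4761 -0.2807  0.0815] yawY 174.18 xax [ 0.002 -0.    -1.   ] F [ 0.1  0.5 -0.3] w 0.0524 j [-10.2  17.1 -25.6   0.  -47.2   4.4]
delta tool [0.0585 0.0007 0.0016]
scene [[435.2 218. ]
 [433.3 230.9]]
top [[403.9 274.9]
 [401.2 275.1]]
```

View pics/scene1c.png

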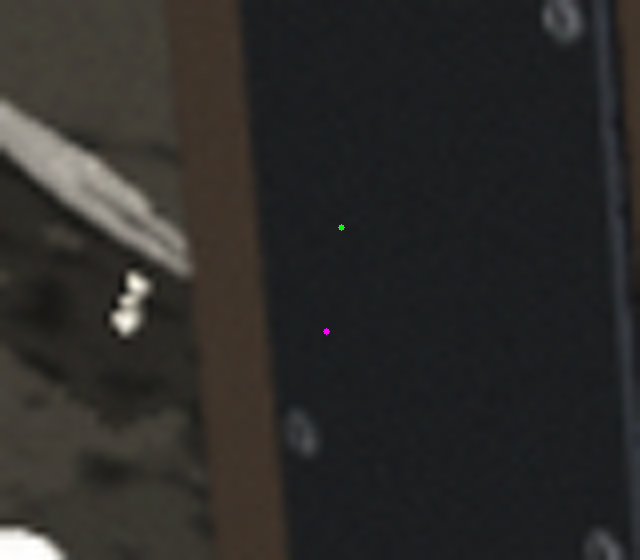

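View pics/top1c.png

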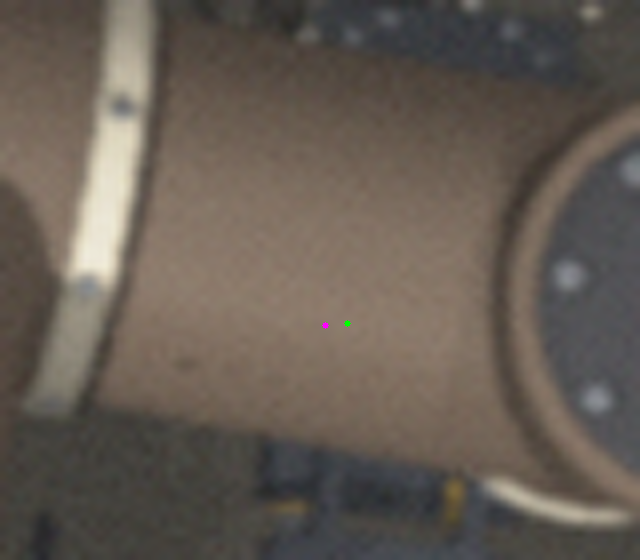

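```bash
python3 -m creep '{"jaw":[-0.2,-0.2,-0.2,-0.2,-0.2,1,1,1,1,1],"translation":[[0.02,0,0.0015],[0.02,0,0],[0.0145,0,0],[0,0,0],[0,0,0],[0,0,0],[0,0,0],[0,0,0],[0,0,0],[0,0,0]],"roll":[0,0,0,0,0,0,0,0,0,0]}' 15
python3 st.py .622 -.083 .17
```

```text
time_s: 3.2
tcp_pos: [0.4758, -0.2787, 0.0263]
eef_rot: [-97.9, 90.0, -13.7]
contact_force: [-0.2, -0.4, 1.3]
gripper_width: 0.0214
t 3.2 tcp [ 0.4758 -0.2787  0.0263] yawY 174.21 xax [ 0. -0. -1.] F [-0.2 -0.4  1.3] w 0.0214 j [-10.   21.3 -28.7   0.  -40.    4.2]
delta tool [-0.1436 -0.1258  0.2095]
```

```bash
python3 -m creep '{"jaw":[1,1,1,1,1,1,1,1,1,1],"translation":[[-0.03,0,0],[-0.04,0,0],[-0.024,-0.02,0.03],[0,-0.025,0.035],[0,-0.025,0.04],[0,-0.025,0.04],[0,-0.02,0.04],[0,-0.0108,0.0245],[0,0,0],[0,0,0]],"roll":[0,0,0,0,0,0,0,0,0,0]}'
python3 st.py .622 -.0835 .052
cat > look.py <<'E'
from h import *
from plant import *
import sys
tag=sys.argv[1]; P=[[float(v) for v in a.split(',')] for a in sys.argv[2:]]
ims=[]
for n in("scene","top"):
    c=capture(n); CAL[n].update({k:c[k] for k in('fovy','cx','cy','pose')}); im=c["image"][:,:,::-1]
    cv2.imwrite(f"pics/{n}_{tag}_full.png",im)
    u=proj(n,np.array(P)); x0,y0=int(u[0,0])-40,int(u[0,1])-35
    k=8 if True else 0
    im=np.ascontiguousarray(cv2.resize(im[y0:y0+70,x0:x0+50] if 0 else im[max(y0,0):y0+70,x0:x0+80],None,fx=5*k/8*1.0,fy=5*k/8*1.0,interpolation=cv2.INTER_CUBIC))
    for p in u[1:]: cv2.circle(im,tuple(((p-[x0,y0]+.5)*5).astype(int)),1,(0,0,255),-1)
    print(n,'origin',x0,y0,'x5',u.round(1).tolist()); ims.append(im)
cv2.imwrite(f"pics/{tag}.png",np.hstack(ims))
E
python3 look.py seat0 .622,-.083,.035
```

```text
time_s: 4.2
tcp_pos: [0.6217, -0.0824, 0.1196]
eef_rot: [99.8, 89.9, -175.9]
contact_force: [0.7, 0.3, -0.6]
gripper_width: 0.0212
t 4.2 tcp [ 0.6217 -0.0824  0.1196] yawY 174.29 xax [-0.001 -0.    -1.   ] F [ 0.7  0.3 -0.6] w 0.0212 j [ 10.3  21.  -13.5  -0.  -55.5 -16. ]
delta tool [ 0.0676 -0.0004 -0.0011]
scene origin 282 204 x5 [[322.9, 239.3]]
top origin 290 186 x5 [[330.0, 221.8]]
```

View pics/seat0.png

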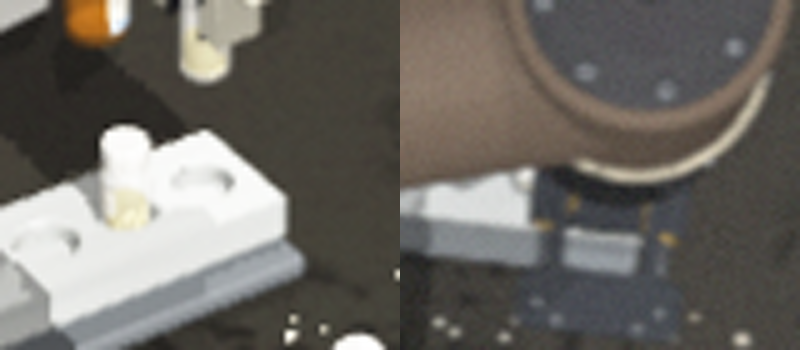

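```bash
python3 - <<'E'
from h import *
im=cv2.imread('pics/scene_seat0_full.png')
th=np.linspace(0,2*np.pi,60)
def circ(c,r): return proj('scene',np.c_[c[0]+r*np.cos(th),c[1]+r*np.sin(th),0*th+c[2]])
x0,y0,k=300,195,12
o=cv2.resize(im[y0:y0+50,x0:x0+60],None,fx=k,fy=k,interpolation=cv2.INTER_CUBIC)
for c,r,col in [((.6217,-.0824,.0936),.011,(0,0,255)),((.622,-.0834,.035),.014,(0,0,255)),((.622-.0002,-.0834+.0018,.035),.014,(0,255,0)),((.6217,-.0804,.0936),.011,(0,255,0))]:
    cv2.polylines(o,[((circ(c,r)-[x0,y0]+.5)*k).astype(int)],True,col,1)
cv2.imwrite('pics/ov0.png',o)
E
```

```text
(no output)
```

View pics/ov0.png

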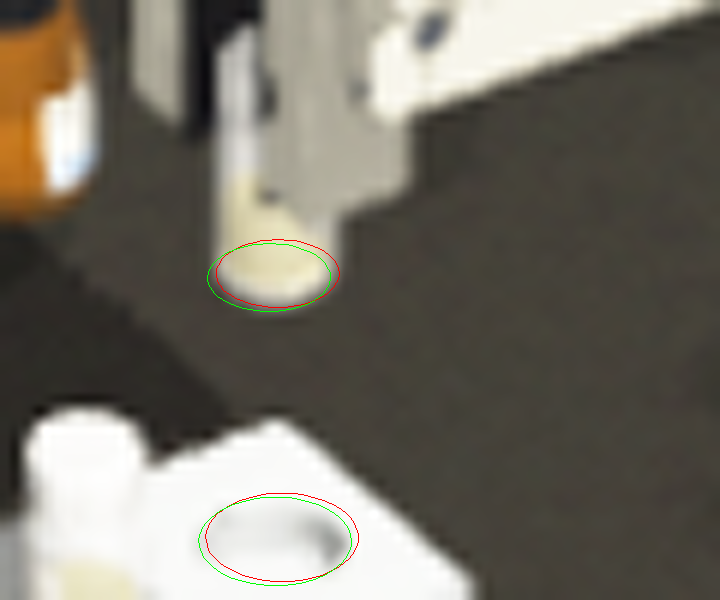

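```bash
python3 -m creep '{"jaw":[1,1,1,1,1,1,1,1,1,1],"translation":[[0.02,0,0],[0.015,0,0],[0.01,0,0],[0.008,0,0],[0.007,0,0],[0.007,0,0],[0,0,0],[0,0,0],[0,0,0],[0,0,0]],"roll":[0,0,0,0,0,0,0,0,0,0]}'
python3 st.py .622 -.0835 .052
python3 look.py seat0b .622,-.083,.06
```

```text
time_s: 5.3
tcp_pos: [0.6223, -0.0828, 0.0536]
eef_rot: [-77.8, 90.0, 6.4]
contact_force: [-0.2, 0.2, -0.2]
gripper_width: 0.0214
t 5.3 tcp [ 0.6223 -0.0828  0.0536] yawY 174.22 xax [ 0.001  0.    -1.   ] F [-0.2  0.2 -0.2] w 0.0214 j [ 10.2  25.1 -17.3   0.  -47.6 -16. ]
delta tool [ 0.0016  0.0002 -0.0007]
scene origin 282 194 x5 [[322.8, 230.0]]
top origin 290 185 x5 [[330.3, 220.6]]
```

View pics/seat0b.png

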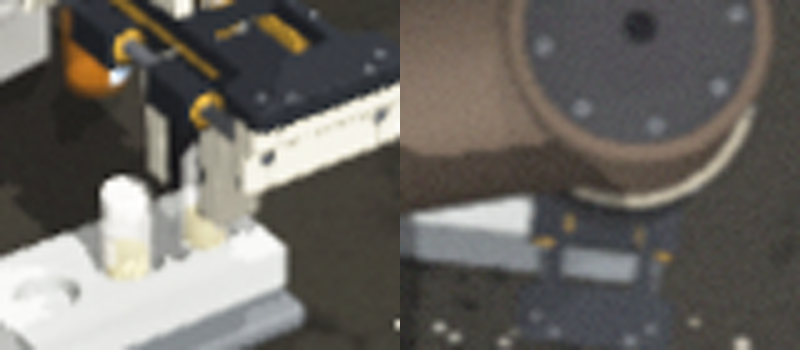

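```bash
python3 -m creep '{"jaw":[1,1,-0.2,-0.2,-0.2,-0.2,-0.2,-0.2,-0.2,-0.2],"translation":[[0.0015,0,0],[0,0,0],[0,0,0],[0,0,0],[0,0,0],[0,0,0],[-0.02,0,0],[-0.03,0,0],[-0.03,0,0],[-0.01,0,0]],"roll":[0,0,0,0,0,0,0,0,0,0]}'
python3 st.py .4773 -.0453 .023
```

```text
time_s: 6.4
tcp_pos: [0.6237, -0.0829, 0.1451]
eef_rot: [-84.1, 89.7, 0.2]
contact_force: [0.2, -0.3, -0.6]
gripper_width: 0.0526
t 6.4 tcp [ 0.6237 -0.0829  0.1451] yawY 174.25 xax [ 0.005  0.    -1.   ] F [ 0.2 -0.3 -0.6] w 0.0526 j [ 10.2  19.6 -11.9   0.1 -58.2 -16. ]
delta tool [0.1214 0.15   0.0227]
```

```bash
python3 -m creep '{"jaw":[-0.2,-0.2,-0.2,-0.2,-0.2,-0.2,-0.2,-0.2,-0.2,-0.2],"translation":[[0,0.03,0.005],[0,0.04,0.006],[0,0.04,0.006],[0,0.04,0.006],[0.03,0,0],[0.03,0,0],[0.006,0,0],[0,0,0],[0,0,0],[0,0,0]],"roll":[0,0,0,0,0,0,0,0,0,0]}'
python3 st.py .4773 -.0453 .0265
python3 look.py v2 .4773,-.0453,.048
```

```text
time_s: 7.4
tcp_pos: [0.476, -0.0448, 0.0765]
eef_rot: [-74.2, 89.9, 10.0]
contact_force: [0.1, -0.4, 0.3]
gripper_width: 0.0524
t 7.4 tcp [ 0.476  -0.0448  0.0765] yawY 174.21 xax [ 0.002  0.    -1.   ] F [ 0.1 -0.4  0.3] w 0.0524 j [ 18.3  11.1 -35.    0.  -43.7 -24.1]
delta tool [ 0.05   -0.0012 -0.0004]
scene origin 314 237 x5 [[354.3, 273.0]]
top origin 275 238 x5 [[315.8, 273.4]]
```

View pics/v2.png

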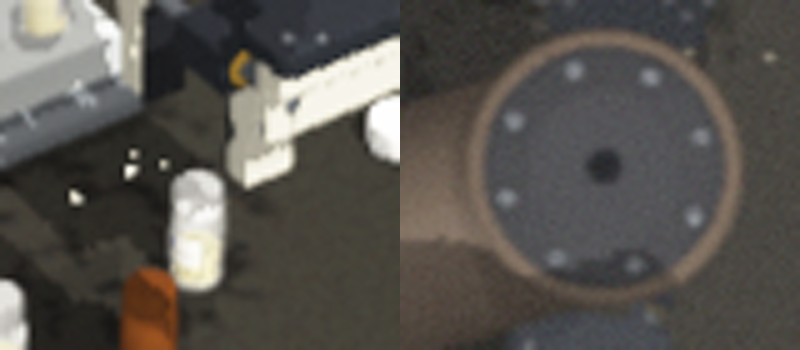

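View pics/scene_v2_full.png

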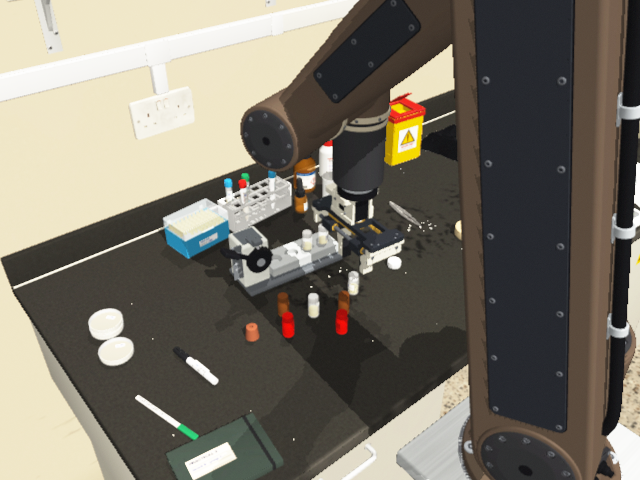

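```bash
python3 -m creep '{"jaw":[-0.2,-0.2,-0.2,-0.2,-0.2,1,1,1,1,1],"translation":[[0.02,-0.001,0],[0.02,0,0],[0.01,0,0],[0,0,0],[0,0,0],[0,0,0],[0,0,0],[0,0,0],[0,0,0],[0,0,0]],"roll":[0,0,0,0,0,0,0,0,0,0]}' 15
python3 st.py .6302 -.0040 .12
```

```text
time_s: 8.5
tcp_pos: [0.4761, -0.045, 0.0258]
eef_rot: [-68.4, 90.0, 15.8]
contact_force: [0.6, -0.6, 1.4]
gripper_width: 0.0214
t 8.5 tcp [ 0.4761 -0.045   0.0258] yawY 174.21 xax [ 0.  0. -1.] F [ 0.6 -0.6  1.4] w 0.0214 j [ 18.2  15.8 -37.9   0.  -36.2 -24. ]
delta tool [-0.0942 -0.1492  0.0563]
```

```bash
python3 -m creep '{"jaw":[1,1,1,1,1,1,1,1,1,1],"translation":[[-0.03,0,0],[-0.04,0,0],[-0.024,0,0],[0,-0.03,0.01],[0,-0.04,0.015],[0,-0.04,0.016],[0,-0.0392,0.0153],[0,0,0],[0,0,0],[0,0,0]],"roll":[0,0,0,0,0,0,0,0,0,0]}'
python3 st.py .6302 -.0040 .053
python3 look.py seat2 .6302,-.004,.06
python3 - <<'E'
from h import *
from plant import get_state
im=cv2.imread('pics/scene_seat2_full.png'); s=get_state()['tcp_pos']
th=np.linspace(0,2*np.pi,60)
def circ(c,r): return proj('scene',np.c_[c[0]+r*np.cos(th),c[1]+r*np.sin(th),0*th+c[2]])
x0,y0,k=260,195,10
o=cv2.resize(im[y0:y0+60,x0:x0+80],None,fx=k,fy=k,interpolation=cv2.INTER_CUBIC)
for c,r,col in [((s[0],s[1],s[2]-.0258),.011,(0,0,255)),((.6302,-.0038,.035),.014,(0,0,255)),((.630,-.0020,.035),.014,(0,255,0)),((s[0],s[1]+.0018,s[2]-.0258),.011,(0,255,0)),((.6220,-.0816,.073),.0105,(0,255,0)),((.6260,-.0418,.073),.0105,(0,255,0))]:
    cv2.polylines(o,[((circ(c,r)-[x0,y0]+.5)*k).astype(int)],True,col,1)
cv2.imwrite('pics/ov2.png',o)
E
```

```text
time_s: 9.5
tcp_pos: [0.6292, -0.0043, 0.1191]
eef_rot: [101.6, 89.9, -174.2]
contact_force: [0.0, 0.6, -0.4]
gripper_width: 0.0212
t 9.5 tcp [ 0.6292 -0.0043  0.1191] yawY 174.2 xax [-0.001 -0.    -1.   ] F [ 0.   0.6 -0.4] w 0.0212 j [ 17.3  21.2 -13.3  -0.  -55.6 -23.1]
delta tool [ 0.0661 -0.001   0.0004]
scene origin 251 206 x5 [[291.7, 241.9]]
top origin 261 182 x5 [[301.5, 217.3]]
```

View pics/ov2.png

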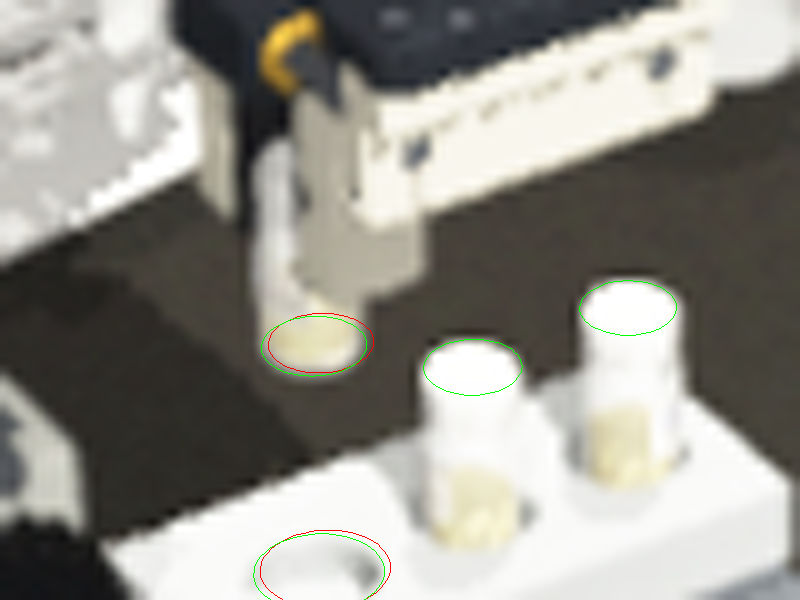

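```bash
python3 -m creep '{"jaw":[1,1,1,1,1,1,1,1,1,1],"translation":[[0.02,-0.001,0],[0.015,0,0],[0.01,0,0],[0.008,0,0],[0.007,0,0],[0.006,0,0],[0,0,0],[0,0,0],[0,0,0],[0,0,0]],"roll":[0,0,0,0,0,0,0,0,0,0]}'
python3 st.py .6302 -.004 .052
```

```text
time_s: 10.6
tcp_pos: [0.6314, -0.0041, 0.054]
eef_rot: [-72.6, 90.0, 11.6]
contact_force: [0.2, 0.7, -0.6]
gripper_width: 0.0215
t 10.6 tcp [ 0.6314 -0.0041  0.054 ] yawY 174.22 xax [ 0.001  0.    -1.   ] F [ 0.2  0.7 -0.6] w 0.0215 j [ 17.3  25.3 -16.8   0.  -47.9 -23.1]
delta tool [ 0.002   0.0012 -0.    ]
```

```bash
python3 -m creep '{"jaw":[1,1,1,-0.2,-0.2,-0.2,-0.2,-0.2,-0.2,-0.2],"translation":[[0.0025,0.001,0],[0,0,0],[0,0,0],[0,0,0],[0,0,0],[0,0,0],[0,0,0],[-0.02,0,0],[-0.03,0,0],[-0.04,0,0]],"roll":[0,0,0,0,0,0,0,0,0,0]}'
python3 st.py .6302 -.004 .052
```

```text
time_s: 11.6
tcp_pos: [0.6289, -0.0043, 0.1403]
eef_rot: [107.6, 89.8, -168.2]
contact_force: [1.3, -0.5, 0.5]
gripper_width: 0.0523
t 11.6 tcp [ 0.6289 -0.0043  0.1403] yawY 174.2 xax [-0.004 -0.001 -1.   ] F [ 1.3 -0.5  0.5] w 0.0523 j [ 17.4  20.1 -11.8  -0.  -58.3 -23.1]
delta tool [ 0.0883 -0.0016  0.0005]
```

```bash
python3 - <<'E'
from h import *
# dial geometry estimate: pad centre at rest for lever x offset candidates, in both cameras
p=(.630,-.0058,np.radians(-5.8))
def w(P):
    c,s=np.cos(p[2]),np.sin(p[2]);P=np.atleast_2d(P)
    return np.c_[p[0]+c*P[:,0]-s*P[:,1],p[1]+s*P[:,0]+c*P[:,1],P[:,2]]
for n,b in(('top',-.0018),('scene',.0018)):
    im=cv2.imread(f'pics/{n}0.png')
    x0,y0,k=(225,185,14) if n=='top' else (210,215,9)
    o=cv2.resize(im[y0:y0+40,x0:x0+55] if n=='top' else im[y0:y0+65,x0:x0+85],None,fx=k,fy=k,interpolation=cv2.INTER_CUBIC)
    for X,col in((-.03,(0,0,255)),(-.04,(0,255,0)),(-.05,(255,255,0))):
        a=.6;pts=[]
        for r in(55,89,89,55):pts.append((r,))
        Q=[[X-.013,.1+.055*np.cos(a)-.005*np.sin(a),.08+.055*np.sin(a)+.005*np.cos(a)],[X-.013,.1+.089*np.cos(a)-.005*np.sin(a),.08+.089*np.sin(a)+.005*np.cos(a)],
           [X+.013,.1+.089*np.cos(a)-.005*np.sin(a),.08+.089*np.sin(a)+.005*np.cos(a)],[X+.013,.1+.055*np.cos(a)-.005*np.sin(a),.08+.055*np.sin(a)+.005*np.cos(a)]]
        W=w(Q)+[0,b,0]
        cv2.polylines(o,[((proj(n,W)-[x0,y0]+.5)*k).astype(int)],True,col,1)
    # tower box top
    cv2.imwrite(f'pics/dial_{n}.png',o)
E
```

```text
(no output)
```

View pics/dial_top.png

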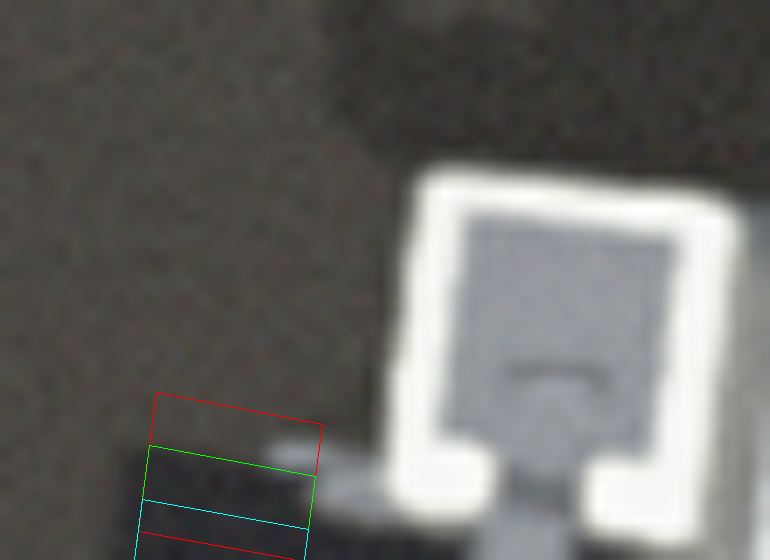

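View pics/dial_scene.png

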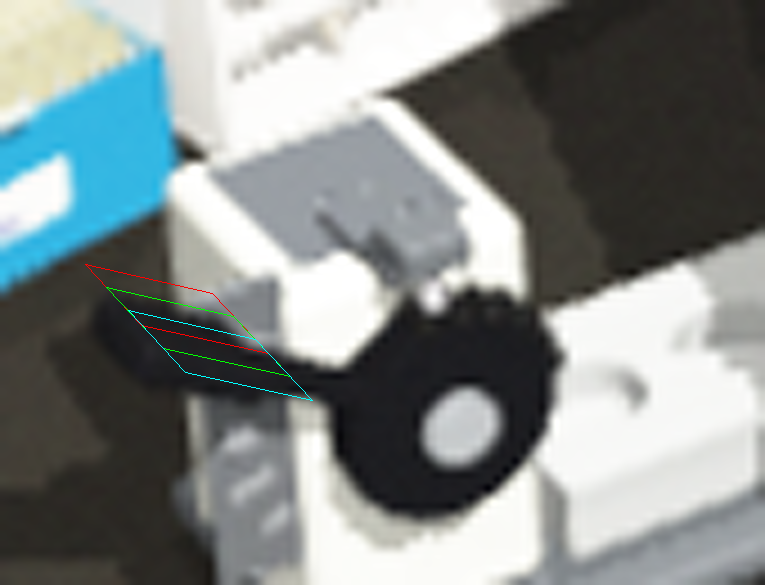

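```bash
python3 - <<'E'
from h import *
p=(.630,-.0058,np.radians(-5.8))
def w(P):
    c,s=np.cos(p[2]),np.sin(p[2]);P=np.atleast_2d(P)
    return np.c_[p[0]+c*P[:,0]-s*P[:,1],p[1]+s*P[:,0]+c*P[:,1],P[:,2]]
from plant import capture
S=capture('scene')['image'][:,:,::-1]; cv2.imwrite('pics/scene5.png',S)
a=.6
def pad(X,h,half=.013): 
    f=lambda r,x:[x,.1+r*np.cos(a)-h*np.sin(a),.08+r*np.sin(a)+h*np.cos(a)]
    return w([f(.055,X-half),f(.089,X-half),f(.089,X+half),f(.055,X+half)])
outs=[]
for n,b in(('top',-.0018),('scene',.0018)):
  im=cv2.imread('pics/top0.png') if n=='top' else S
  for draw in(0,1):
    x0,y0,k=(225,200,14) if n=='top' else (205,225,9)
    o=cv2.resize(im[y0:y0+28,x0:x0+28] if n=='top' else im[y0:y0+43,x0:x0+43],None,fx=k,fy=k,interpolation=cv2.INTER_CUBIC)
    if draw:
      for X,col in((-.045,(0,255,0)),):
        for h in(.005,-.005):
          cv2.polylines(o,[((proj(n,pad(X,h)+[0,b,0])-[x0,y0]+.5)*k).astype(int)],True,col,1)
    outs.append(o[:385,:385])
cv2.imwrite('pics/dial2.png',np.vstack([np.hstack(outs[:2]),np.hstack(outs[2:])])[:, :])
E
```

```text
(no output)
```

View pics/dial2.png

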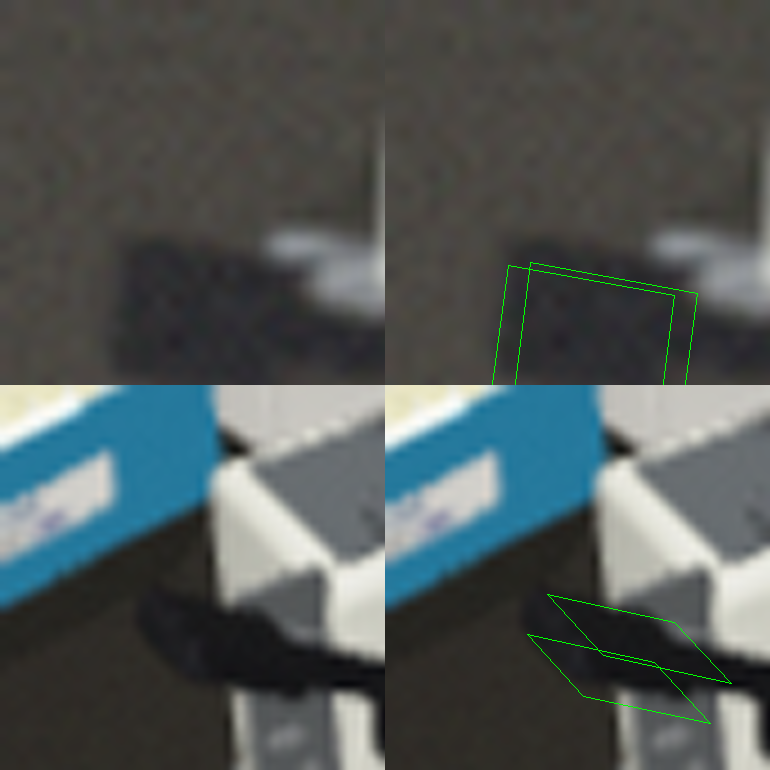

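View pics/scene5.png

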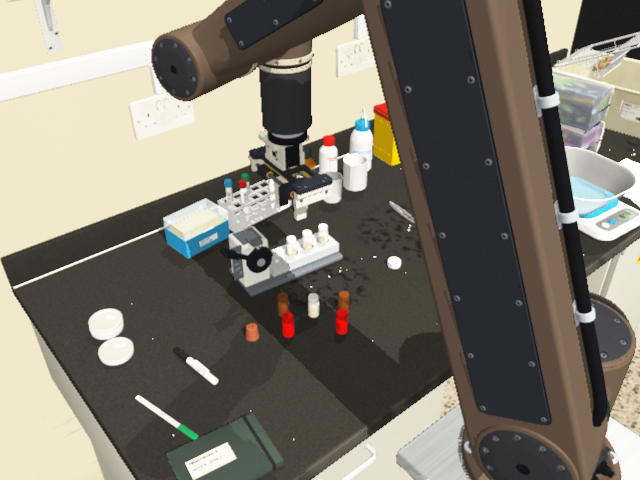

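```bash
python3 -m creep '{"jaw":[1,1,1,1,1,1,1,1,1,1],"translation":[[-0.03,0,0],[-0.025,0,0],[0,0.01,0.04],[0,0,0.04],[0,0,0.04],[0,0,0.03],[0,0,0.02],[0,0,0],[0,0,0],[0,0,0]],"roll":[0,0,0,0,0,0,0,0,0,0]}' 20
python3 st.py .6018 .1720 .15
```

```text
time_s: 12.65
tcp_pos: [0.6373, 0.1652, 0.196]
eef_rot: [131.3, 90.0, -144.5]
contact_force: [0.3, -0.2, 0.1]
gripper_width: 0.0004
t 12.65 tcp [0.6373 0.1652 0.196 ] yawY 174.17 xax [-0. -0. -1.] F [ 0.3 -0.2  0.1] w 0.0004 j [ 31.5  20.1  -4.    0.  -65.9 -37.3]
delta tool [0.046  0.036  0.0032]
```

```bash
python3 -m creep '{"jaw":[1,1,1,1,1,1,1,1,1,1],"translation":[[0,0.018,0.0032],[0,0.018,0],[0.02,0,0],[0.016,0,0],[0.006,0,0],[0.004,0,0],[0,0,0],[0,0,0],[0,0,0],[0,0,0]],"roll":[0,0,0,0,0,0,0,0,0,0]}' 
python3 st.py .6018 .1720 .12
python3 look.py lev .6018,.172,.12
```

```text
time_s: 13.65
tcp_pos: [0.6021, 0.173, 0.1506]
eef_rot: [-55.9, 90.0, 28.3]
contact_force: [0.3, -0.4, -0.7]
gripper_width: 0.0004
t 13.65 tcp [0.6021 0.173  0.1506] yawY 174.22 xax [ 0.001  0.    -1.   ] F [ 0.3 -0.4 -0.7] w 0.0004 j [ 33.9  19.3 -11.7   0.  -59.  -39.7]
delta tool [ 0.0306  0.0002 -0.0011]
scene origin 185 222 x5 [[225.8, 257.8]]
top origin 193 189 x5 [[233.2, 224.1]]
```

View pics/lev.png

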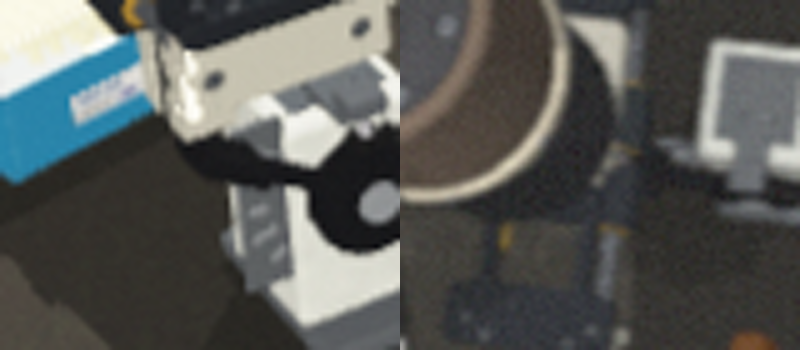

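```bash
python3 -m creep '{"jaw":[1,1,1,1,1,1,1,1,1,1],"translation":[[0.005,0,-0.001],[0.005,0,0],[0.005,0,0],[0.005,0,0],[0.005,0,0],[0.005,0,0],[0,0,0],[0,0,0],[0,0,0],[0,0,0]],"roll":[0,0,0,0,0,0,0,0,0,0]}' 
python3 st.py .6018 .1720 .09
python3 look.py lev2 .6018,.172,.12
```

```text
time_s: 14.75
tcp_pos: [0.6024, 0.1723, 0.1205]
eef_rot: [-58.7, 89.9, 25.5]
contact_force: [2.3, 2.5, 4.9]
gripper_width: 0.001
t 14.75 tcp [0.6024 0.1723 0.1205] yawY 174.22 xax [ 0.001  0.001 -1.   ] F [2.3 2.5 4.9] w 0.001 j [ 33.8  20.8 -13.7   0.  -55.4 -39.6]
delta tool [ 0.0305  0.0006 -0.0003]
scene origin 185 222 x5 [[225.8, 257.8]]
top origin 193 189 x5 [[233.2, 224.1]]
```

View pics/lev2.png

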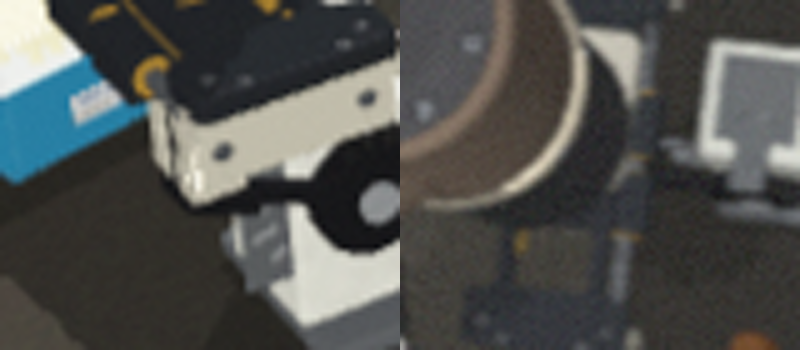

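```bash
python3 -m creep '{"jaw":[1,1,1,1,1,1,1,1,1,1],"translation":[[0.005,0,0],[0.005,0,0],[0.005,0,0],[0.005,0,0],[0.005,0,0],[0.005,0,0],[0.005,0,0],[0.005,0,0],[0,0,0],[0,0,0]],"roll":[0,0,0,0,0,0,0,0,0,0]}' 
python3 st.py .6018 .1720 .065
python3 look.py lev3 .6018,.172,.08
```

```text
time_s: 15.85
tcp_pos: [0.6019, 0.1722, 0.0802]
eef_rot: [-35.2, 90.0, 49.1]
contact_force: [-0.3, 3.9, 5.5]
gripper_width: 0.0005
t 15.85 tcp [0.6019 0.1722 0.0802] yawY 174.22 xax [ 0.  0. -1.] F [-0.3  3.9  5.5] w 0.0005 j [ 33.8  23.2 -16.1  -0.  -50.7 -39.6]
delta tool [ 0.0152  0.0001 -0.0002]
scene origin 187 239 x5 [[227.8, 274.3]]
top origin 195 190 x5 [[235.9, 225.9]]
```

View pics/lev3.png

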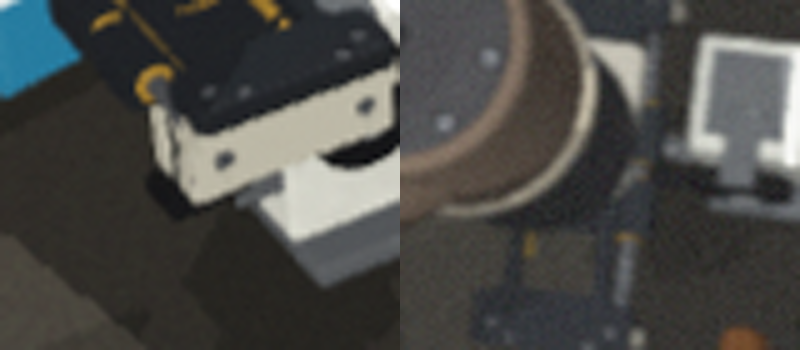

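```bash
python3 -m creep '{"jaw":[1,1,1,1,1,1,1,1,1,1],"translation":[[0.004,0,0],[0.004,0,0],[0.003,0,0],[0.002,0,0],[0.002,0,0],[0,0,0],[0,0,0],[0,0,0],[0,0,0],[0,0,0]],"roll":[0,0,0,0,0,0,0,0,0,0]}' 
python3 st.py .6018 .1720 .065
python3 - <<'E'
from h import *
from plant import capture
p=(.630,-.0058,np.radians(-5.8))
def w(P):
    c,s=np.cos(p[2]),np.sin(p[2]);P=np.atleast_2d(P)
    return np.c_[p[0]+c*P[:,0]-s*P[:,1],p[1]+s*P[:,0]+c*P[:,1],P[:,2]]
S=capture('scene')['image'][:,:,::-1]; cv2.imwrite('pics/scene6.png',S)
x0,y0,k=205,240,8
outs=[]
o0=cv2.resize(S[y0:y0+50,x0:x0+50],None,fx=k,fy=k,interpolation=cv2.INTER_CUBIC); o=o0.copy()
X=-.040
for th,col in((.75,(0,0,255)),(.9,(0,255,0)),(1.05,(255,0,0))):
    a=.6-th
    for h in(.005,-.005):
        f=lambda r,x:[x,.1+r*np.cos(a)-h*np.sin(a),.08+r*np.sin(a)+h*np.cos(a)]
        W=w([f(.055,X-.013),f(.089,X-.013),f(.089,X+.013),f(.055,X+.013)])+[0,.0018,0]
        cv2.polylines(o,[((proj('scene',W)-[x0,y0]+.5)*k).astype(int)],True,col,1)
cv2.imwrite('pics/lev4.png',np.hstack([o0,o]))
E
```

```text
time_s: 16.95
tcp_pos: [0.6017, 0.1709, 0.0654]
eef_rot: [169.3, 89.9, -106.5]
contact_force: [0.7, -1.7, 7.2]
gripper_width: 0.0003
t 16.95 tcp [0.6017 0.1709 0.0654] yawY 174.21 xax [-0.    -0.001 -1.   ] F [ 0.7 -1.7  7.2] w 0.0003 j [ 33.7  24.1 -16.9   0.1 -49.  -39.6]
delta tool [0.0004 0.     0.0011]
```

View pics/lev4.png

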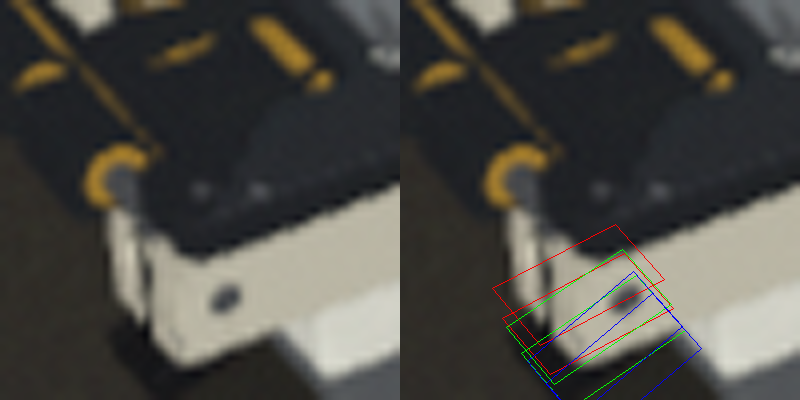

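```bash
python3 - <<'E'
from h import *
p=(.630,-.0058,np.radians(-5.8))
def w(P):
    c,s=np.cos(p[2]),np.sin(p[2]);P=np.atleast_2d(P)
    return np.c_[p[0]+c*P[:,0]-s*P[:,1],p[1]+s*P[:,0]+c*P[:,1],P[:,2]]
S=cv2.imread('pics/scene6.png'); x0,y0,k=212,274,16
S=np.clip(S[y0:y0+24,x0:x0+24].astype(float)*3,0,255).astype(np.uint8)
o0=cv2.resize(S,None,fx=k,fy=k,interpolation=cv2.INTER_CUBIC); o=o0.copy()
for th,col in((.8,(0,0,255)),(.9,(0,255,0)),(1.0,(255,0,0))):
    a=.6-th;f=lambda r,x,h:[x,.1+r*np.cos(a)-h*np.sin(a),.08+r*np.sin(a)+h*np.cos(a)]
    W=w([f(.089,-.053,.005),f(.089,-.027,.005),f(.089,-.027,-.005),f(.089,-.053,-.005)])+[0,.0018,0]
    cv2.polylines(o,[((proj('scene',W)-[x0,y0]+.5)*k).astype(int)],True,col,1)
cv2.imwrite('pics/lev5.png',np.hstack([o0,o]))
E
```

```text
(no output)
```

View pics/lev5.png

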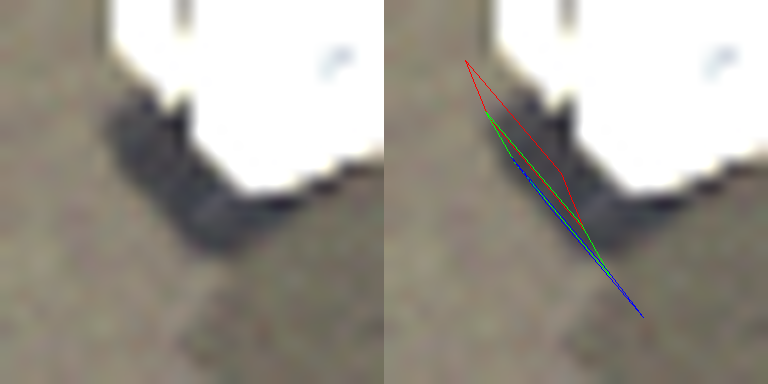

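View pics/scene6.png

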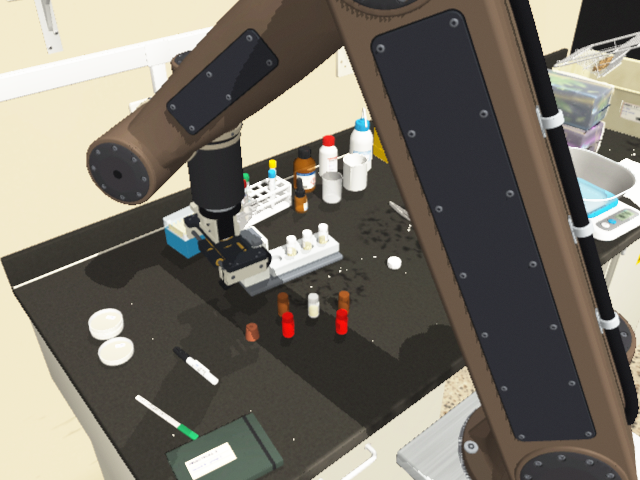

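```bash
python3 -m creep '{"jaw":[1,1,1,1,1,1,1,1,1,1],"translation":[[0,0,0],[0,0,0],[0,0,0],[0,0,0],[0,0,0],[0,0,0],[0,0,0],[0,0,0],[0,0,0],[0,0,0]],"roll":[0,0,0,0,0,0,0,0,0,0]}' 
python3 st.py .6018 .1720 .065 && python3 -c "
from plant import *
print(close_job())"; python3 st.py
```

```text
time_s: 18.0
tcp_pos: [0.6017, 0.1709, 0.0654]
eef_rot: [170.9, 89.9, -104.9]
contact_force: [1.0, -0.3, 6.6]
gripper_width: 0.0004
t 18.0 tcp [0.6017 0.1709 0.0654] yawY 174.21 xax [-0.    -0.001 -1.   ] F [ 1.  -0.3  6.6] w 0.0004 j [ 33.7  24.1 -16.9   0.1 -49.  -39.6]
delta tool [0.0004 0.     0.0011]
the job is handed in; nothing more can be done
None
the job is handed in; nothing more can be done
```

I put two white-capped vials from the worktop into seats 0 and 2, next to the one already in seat 1. Then I pressed the dial lever to the third click and handed the job in at 18 s with the arm still holding it.

- **Vials:** the last scene picture shows three vials upright in their seats and the fourth standing on the worktop. The stopper, spare cap and red and brown look-alikes look unmoved by eye. I did not measure the bystanders again, and the arm partly hid the tape and tweezers.
- **Dial:** the fingertips held steady at z = 65 mm with about 6.6 N upward force. That height and the visible lever tip, matched against the model in the picture, both put the dial at about 0.9 rad. The plate's ticks were hidden by the gripper, so I could not read them directly.
- **Disagreement:** the two cameras differed by about 3–4 mm in y. I worked from their mean, which matched the arm's own readings to about 1–2 mm.

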